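Fit the sample carousel on its keyed drive and start the sampler

ROBOT

A 6-joint arm with a two-finger parallel gripper is mounted at the origin on the work surface. World frame = base frame: x ahead of the robot, y to its left, z up, the work surface at z = 0. Lengths are in m, angles in rad, forces in N, time in s.
With the tool pointing down it reaches from about 0.225 to 0.875 m from the base axis. Payload 3.4 kg.
Tool frame: the origin (TCP) lies midway between the tips of the shut fingers; the grasp point (between the pads) lies behind it (manip.grip_point_offset is the z of the grasp point in the tool frame, in m); z points along the fingers, x is the direction in which the jaws open and shut, and the axes are right-handed (so a half turn about z gives the same grasp; the last joint's range is limited). The gripper opens to 85 mm and grips with 20 to 120 N. Pads are 22 mm wide; open, the fingers measure 114 mm over their backs; the gripper's body (76 mm by 85 mm) begins 54 mm behind the grasp point. The pads swing forward as they close: fully open they stand 13 mm farther back than shut.
Start: joints at [-1.287, 0.276, 1.505, -0, 1.361, -0.121], TCP at [0.226, -0.529, 0.231] pointing down, gripper open.
Joint ranges: [-2.89, 2.89], [-0.75, 2.08], [0.22, 2.7], [-1.18, 4.32], [0.11, 2.71], [-2.7, 2.7]. Speed limits (rad/s): [2.57, 2.57, 3.14, 3.14, 3.14, 3.14].

INTERFACE

Orientations are given as a unit quaternion [w, x, y, z].
In Python, from rig import manip, eyes, recognise, regions_of, mark_of gives the robot as it stands.
- The arm moves only by the shell command python3 -m inch 'ROWS' [FORCE]. ROWS is JSON, a list of rows, each a list of 5 numbers: the gripper command: -1 is shut, 1 is fully open, values between are in proportion, then the shift along the tool's x, y, z in mm, then the turn about the tool's z in degrees. A call has 1 to 20 rows; each row shifts and turns the pose as measured when the row begins, along the tool's axes as they then stand; what a row does not reach is not made up. A row lasts 1/12 s, in which the tool goes at most 41.7 mm and 7.16 degrees, less where a joint would pass 70% of its speed; a pose out of reach is approached as far as the arm can. A call with a gripper value outside its range is refused whole. The fingers move at their own pace and stop on an object; FORCE is the grip in N (left out, the last holds). Time passes only in rows, so rows that do not move let the fingers close. It gives the time, the measured TCP pose, the force and the opening at its end, in the units of the state.
- manip.get_state(): the state, without advancing time (a new reading comes with each control period).
- eyes.get_image(name): name is "scene" or "top" or "wrist"; returns a dict with "frame" (480x640x3 uint8, red, green, blue), "K" (3x3 intrinsics, pixels), "rvec" (rotation vector, rad) and "tvec" (3), from world to camera coordinates, as OpenCV has them; the wrist camera has in their place "mount" (4x4, takes a point from camera to tool coordinates, whose origin is the TCP and whose axes are the tool frame's). Camera axes: x right, y down, z forward; pixel columns grow to the right and rows downward; lengths in m; the calibration is good to about 2 mm. The wrist camera is an equidistant fisheye: a pixel r from the principal point sees the ray r / f radians off the axis. A picture is of the moment at which its call begins: read the wrist's pose just before it. There is no depth.
- manip.sign_off(): hands the job in, once; it reports no verdict.
Trained networks look in a picture, given as the dict that the camera call returned (one of the last four; its "shot" number tells which), for a name from the list of things; names that differ only in an ending like _2 or _b are one class to them, and where a whole thing is asked for, a point or a joint stands for the part that bears it (a point fixed in the world has none). Each returns a list of dicts, best first, with "confidence" (0 to 1); they miss things now and then, are a little off and sometimes report something else, mostly with a low value. They report only what shows in the picture. A call takes as long as a camera call. They do not tell look-alikes from the thing itself.
- recognise(picture, target): "bbox" ([left, top, width, height] in pixels, round what is visible of it).
- regions_of(picture, target): "mask" (480x640 bool, what is visible of it) and "bbox" ([left, top, width, height] in pixels, round what is visible of it).
- mark_of(picture, target): "point" ([row, column] in pixels: a listed point, or the origin of a listed thing).
The state is a dict: "clock": time; "qpos": joint angles; "qd": joint speeds; "effort": joint torques, N m; "position": TCP position; "ee_rot": TCP orientation; "contact_force": force on the tool from outside, world axes, zero at the start; "moment": the same for the moment, N m; "width": finger opening in m.
Only numpy, scipy, OpenCV 4.12 (cv2) and the standard library are available. Lean on these libraries where they do the work, as an engineer would, in place of code of your own. Each camera call takes 0.05 s, during which the arm holds its last target.

TASK

Fit the loose sample carousel onto the drive spindle of the white sampler: set it over the spindle, press it down lightly (never harder than about 20 N) and turn it slowly until its slots drop over the drive pin and it sits fully home, then let go. Only then press the round start button on the sampler fully in and let it come back out. Leave everything else on the bench where it is.

Things in the scene. Friction and masses are not known exactly. Their poses are not given: they have to be found in the camera images.
- carousel_grip (a point): Middle of the black upright bar grip on the loose grey plastic carousel (160 g, 20 percent either way), 60 mm above its underside; it starts upright on the bench. The bar is 30 mm long along this frame's x, 16 mm wide along y (take it across y, from above), and reaches from 36 to 78 mm above the underside. z is the carousel's axis, up. Disc: 104 mm across, ten round tube places, top at 34 mm.
- carousel_foot (a point): Centre of the carousel's underside, the lower face of its 48 mm wide hub; same axes as carousel_grip. In the hub, from below: a 13 mm round bore on the axis, 33 mm deep, and two crossed slots 7 mm wide, 13 mm deep, along x and y through the axis. So it fits the drive pin at every quarter turn, within about 0.05 rad.
- seat (a point): Centre of the drive's seat, a steel flange 50 mm across, 75 mm above the bench; the carousel is home when its underside lies on it. z is up along the spindle; x and y are the housing's and do not turn with the spindle. A carousel whose slots miss the cross pin stops on it 10 mm above the seat, already guided by the spindle; turned slowly, by a quarter turn at most, it finds the pin.
- spindle_tip (a point): Top of the steel spindle, 30 mm above the seat: 10 mm thick, its top 6 mm a cone. A cross pin 36 mm long and 5 mm wide goes through it, pin top 10 mm above the seat. The pin's direction about z differs every time and is not measured. The spindle resists turning up to 0.15 N m and is dragged round beyond that. Axes as seat.
- mount: The whole drive (flange, spindle, cross pin), sprung up and down; origin and axes as seat. It stays up until pressed down with 5 N, then sinks 1 mm for every further 2.5 N, to a hard stop at 5 mm (17.5 N); it comes back up when relieved.
- sampler: The white sampler, fixed to the bench: a low housing 200 mm (x) by 235 mm (y), deck 66 mm above the bench. Origin on the bench under the spindle axis, z up; the housing reaches from -100 to 100 mm along its x and from -85 to 150 mm along its y. The start button stands on the deck at x -70, y 110 mm.
- start_top (a point): Middle of the top face of the start button, a round white push button 22 mm across in a grey housing on the sampler's deck; pressed straight down. Button travel 6 mm; fully down takes 5 N and it springs back.
- start (a joint): Travel of the start button in m: 0 out, 0.006 fully in.
- vial: Bystander: small capped jar, 22 mm across, 45 mm high, in front of (-x of) the sampler; origin at its foot.
- tip_box: Bystander: blue box 60 x 30 x 30 mm beside the sampler on its -y side; origin at its foot.
- reagent: Bystander: plastic bottle, 68 mm across, 130 mm high, behind the work area; origin at its foot.
- beaker: Bystander: glass beaker, 72 mm across, 85 mm high, near the robot at the right; origin at its foot.
- tube_tray: Bystander: blue divided tray 100 x 160 x 45 mm at the left; origin at its foot.
- well_plate: Bystander: white well plate 85 x 127 x 14 mm at the right; origin at its foot.
- pipette: Bystander: hand pipette 250 mm long lying near the robot at the left, 24 mm high; origin under it.
Mind the look-alikes: they are no part of the job. Leave any orange or purple look-alike of the part that bears carousel_grip alone.

How it is judged:
By the outcome, as a careful person would: the job done as asked, in the order asked, and still so for the second after the job is handed in, with the robot touching nothing.
It also fails if it takes over 72 s, if anything falls off the work surface, if the arm or the gripper's body presses on something with over 40 N, if the wrist force passes 120 N, or if a joint passes its speed limit or range.

## Working session

There is one attempt and no reset: what is moved stays moved. The work goes in short steps, Python scripts to look and compute and a shell command to move; the robot and the scene stay as the last step left them, time stands still between calls to the robot, and variables do not carry over. Pictures are saved under pics/ and viewed, and the job is handed in when it is done.

```bash
ls; mkdir -p pics
python3 - <<'E'
from rig import manip, eyes, recognise, regions_of, mark_of
import cv2
print(manip.get_state(), manip.grip_point_offset)
for n in ["scene","top","wrist"]:
    p=eyes.get_image(n)
    cv2.imwrite(f"pics/{n}0.png",p["frame"][:,:,::-1])
    print(n,p["shot"],p["K"],p.get("rvec"),p.get("tvec"),p.get("mount"))
    for t in ["carousel_grip","carousel_foot","seat","spindle_tip","start_top","sampler"]:
        print(t,[(x["point"],round(x["confidence"],2)) for x in mark_of(p,t)][:4])
E
```

```text
pics
{'clock': 0.0, 'qpos': array([-1.28699426e+00,  2.76597951e-01,  1.50614874e+00, -1.26902651e-06,
        1.36066602e+00, -1.20987930e-01]), 'qd': array([ 0.00098686,  0.0002566 ,  0.00179728, -0.0010118 , -0.00298541,
       -0.00113174]), 'effort': array([-1.93824548e-03, -4.16782665e+01, -2.45806861e+01, -6.32837673e-04,
        1.11604683e-02,  1.15498770e-05]), 'position': array([ 0.22630296, -0.52802414,  0.23043179]), 'ee_rot': array([-5.88555162e-04,  8.34812800e-01, -5.50533160e-01, -6.94082550e-04]), 'contact_force': array([-0.35914712, -0.1500107 ,  0.58807148]), 'moment': array([-4.03450847e-02,  2.74996270e-05,  1.58118932e-02]), 'width': 0.0856733797443431} -0.0187
scene 1 [[530.10414839   0.         315.59380899]
 [  0.         530.10414839 234.139815  ]
 [  0.           0.           1.        ]] [ 2.31063896  0.99435064 -0.33218715] [-0.38291759 -0.24776244  1.50887725] None
carousel_grip [([226.2, 445.9], 0.97), ([263.6, 389.0], 0.93), ([197.9, 377.1], 0.82), ([182.6, 442.1], 0.55)]
carousel_foot [([196.1, 309.3], 0.9), ([211.8, 377.1], 0.84), ([245.3, 439.1], 0
[... 574 characters left out ...]
[190.1, 238.0], 0.86), ([222.7, 201.4], 0.71), ([299.2, 284.5], 0.63)]
seat [([244.5, 380.6], 0.71)]
spindle_tip [([237.4, 385.9], 0.71)]
start_top [([255.8, 342.8], 0.56)]
sampler [([238.4, 380.7], 0.56)]
wrist 3 [[371.64829954   0.         321.41009326]
 [  0.         371.64829954 242.04275986]
 [  0.           0.           1.        ]] None None [[ 9.99999868e-01  5.10803439e-04  5.66958107e-05  1.88296909e-04]
 [-5.02148434e-04  9.47597221e-01  3.19467143e-01 -8.21163388e-02]
 [ 1.09460123e-04 -3.19467129e-01  9.47597352e-01 -1.40523684e-01]
 [ 0.00000000e+00  0.00000000e+00  0.00000000e+00  1.00000000e+00]]
carousel_grip []
carousel_foot []
seat []
spindle_tip []
start_top []
sampler []
```

View pics/scene0.png

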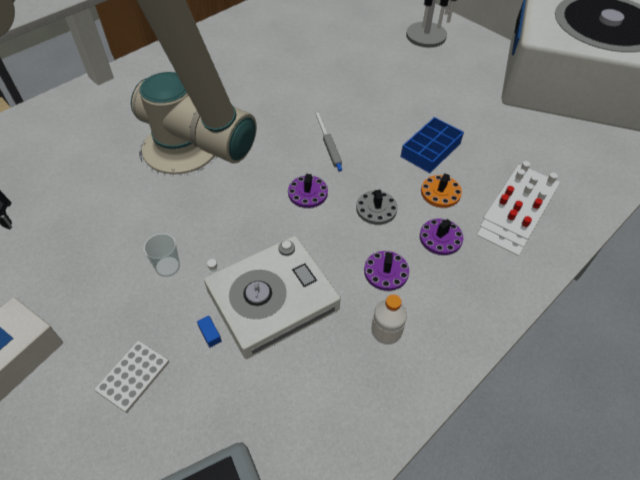

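View pics/top0.png

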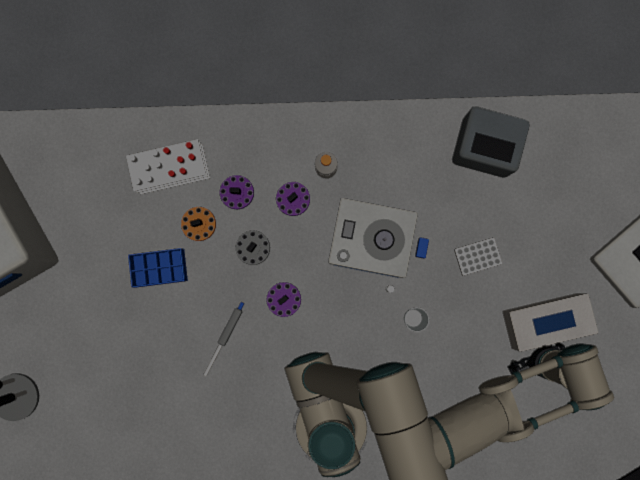

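The grey carousel is at scene (377,207) / top (253,247). The sampler's spindle is at scene (257,291) / top (384,240), and its button at scene (287,246) / top (343,255). The orange and purple carousels are the look-alikes.

```bash
cat > h.py <<'E'
import numpy as np, cv2
from scipy.spatial.transform import Rotation as R
def onplane(p,uv,z):
    Rm=cv2.Rodrigues(np.array(p["rvec"],float))[0]; t=np.array(p["tvec"],float).ravel()
    d=Rm.T@np.linalg.inv(p["K"])@np.array([uv[0],uv[1],1.]); c=-Rm.T@t
    return c+d*(z-c[2])/d[2]
def proj(p,X):
    return cv2.projectPoints(np.array(X,float).reshape(-1,3),np.array(p["rvec"],float),np.array(p["tvec"],float),p["K"],None)[0][:,0]
def tool(s):
    q=s["ee_rot"]; T=np.eye(4); T[:3,:3]=R.from_quat([q[1],q[2],q[3],q[0]]).as_matrix(); T[:3,3]=s["position"]; return T
def wray(p,s,uv):
    K=p["K"]; a=np.array([(uv[0]-K[0,2])/K[0,0],(uv[1]-K[1,2])/K[1,1]]); r=np.linalg.norm(a)
    d=np.array([*(np.sin(r)*a/max(r,1e-9)),np.cos(r)])
    M=tool(s)@np.array(p["mount"]); return M[:3,3],M[:3,:3]@d
def wplane(p,s,uv,z):
    c,d=wray(p,s,uv); return c+d*(z-c[2])/d[2]
def wproj(p,s,X):
    M=np.linalg.inv(tool(s)@np.array(p["mount"])); v=M[:3,:3]@np.array(X)+M[:3,3]
    th=np.arctan2(np.hypot(v[0],v[1]),v[2]); K=p["K"]; n=np.hypot(v[0],v[1])
    return np.array([K[0,2]+K[0,0]*th*v[0]/n,K[1,2]+K[1,1]*th*v[1]/n])
def yaw(s): T=tool(s); return np.degrees(np.arctan2(T[1,0],T[0,0]))
E
python3 - <<'E'
from h import *
from rig import *
from rig import manip, eyes, recognise, regions_of, mark_of
sc=eyes.get_image("scene"); tp=eyes.get_image("top")
L={"carousel_grip":(.06,),"carousel_foot":(0,),"seat":(.075,),"spindle_tip":(.105,),"start_top":(.085,),"sampler":(0,),"vial":(0,),"reagent":(0,),"beaker":(0,),"tip_box":(0,)}
for t,(z,) in L.items():
  for n,p in (("scene",sc),("top",tp)):
    for m in mark_of(p,t)[:6]:
        r,c=m["point"]; print(t,n,round(c),round(r),round(m["confidence"],2),onplane(p,(c,r),z).round(3)[:2])
im=tp["frame"]; c=im[215:280,220:290]; cv2.imwrite("pics/c.png",cv2.resize(c,None,fx=8,fy=8,interpolation=cv2.INTER_CUBIC)[:,:,::-1])
c=im[190:285,320:425]; cv2.imwrite("pics/s.png",cv2.resize(c,None,fx=6,fy=6,interpolation=cv2.INTER_CUBIC)[:,:,::-1])
c=sc["frame"][175:235,340:410]; cv2.imwrite("pics/c2.png",cv2.resize(c,None,fx=8,fy=8,interpolation=cv2.INTER_CUBIC)[:,:,::-1])
s=manip.get_state(); print(s["clock"],yaw(s),tool(s).round(3))
E
```

```text
carousel_grip scene 308 183 0.83 [0.391 0.129]
carousel_grip scene 388 265 0.76 [0.699 0.09 ]
carousel_grip scene 440 187 0.72 [0.629 0.362]
carousel_grip scene 445 229 0.59 [0.722 0.264]
carousel_grip scene 379 198 0.57 [0.548 0.223]
carousel_grip top 252 247 0.83 [0.547 0.217]
carousel_grip top 292 201 0.81 [0.683 0.094]
carousel_grip top 197 225 0.74 [0.619 0.379]
carousel_grip top 235 189 0.65 [0.722 0.263]
carousel_grip top 283 301 0.56 [0.385 0.128]
carousel_grip top 386 240 0.16 [ 0.558 -0.181]
carousel_foot scene 441 199 0.94 [0.631 0.385]
carousel_foot scene 308 198 0.82 [0.389 0.13 ]
carousel_foot scene 438 244 0.72 [0.719 0.261]
carousel_foot scene 385 273 0.69 [0.686 0.104]
carousel_foot scene 375 210 0.64 [0.538 0.228]
carousel_foot scene 379 199 0.17 [0.519 0.264]
carousel_foot top 237 193 0.9 [0.721 0.267]
carousel_foot top 256 247 0.72 [0.55  0.214]
carousel_foot top 297 198 0.65 [0.698 0.083]
carousel_foot top 201 221 0.59 [0.635 0.379]
carousel_foot top 283 298 0.58 [0.392 0.133]
seat scene 256 292 0.71 [ 0.557 -0.175]
seat top 381 240 0.59 [ 0.557 -0.166]
spindle_t
[... 446 characters left out ...]
[ 0.413 -0.2  ]
reagent scene 386 333 0.84 [ 0.792 -0.012]
reagent scene 259 292 0.51 [ 0.523 -0.146]
reagent scene 326 145 0.27 [0.276 0.308]
reagent top 328 168 0.72 [ 0.789 -0.018]
beaker scene 169 264 0.58 [ 0.315 -0.254]
beaker scene 258 291 0.58 [ 0.518 -0.146]
beaker top 414 317 0.82 [ 0.323 -0.265]
beaker top 253 248 0.43 [0.549 0.223]
beaker top 343 249 0.26 [ 0.538 -0.056]
tip_box scene 208 333 0.67 [ 0.527 -0.294]
tip_box scene 137 376 0.54 [ 0.504 -0.459]
tip_box top 421 247 0.76 [ 0.536 -0.296]
tip_box top 224 341 0.24 [0.268 0.315]
2.15 -66.80648233011775 [[ 0.394 -0.919  0.     0.226]
 [-0.919 -0.394 -0.    -0.529]
 [ 0.     0.    -1.     0.231]
 [ 0.     0.     0.     1.   ]]
```

View pics/c.png

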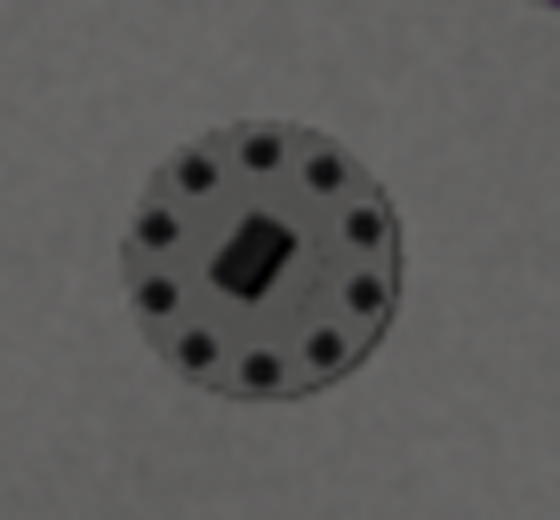

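View pics/s.png

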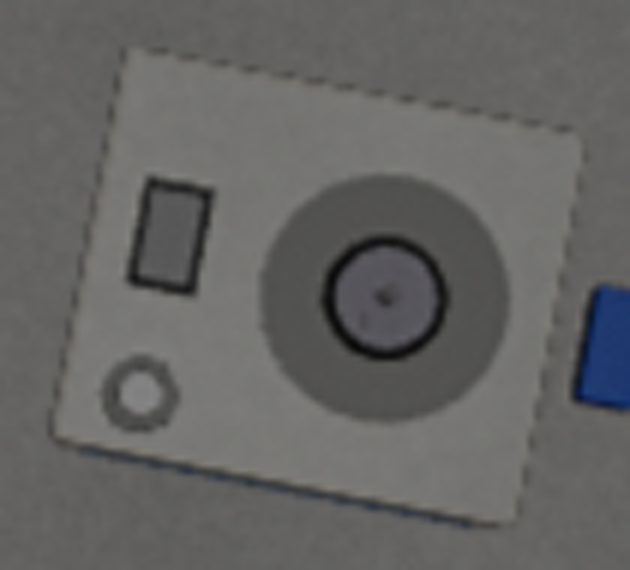

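View pics/c2.png

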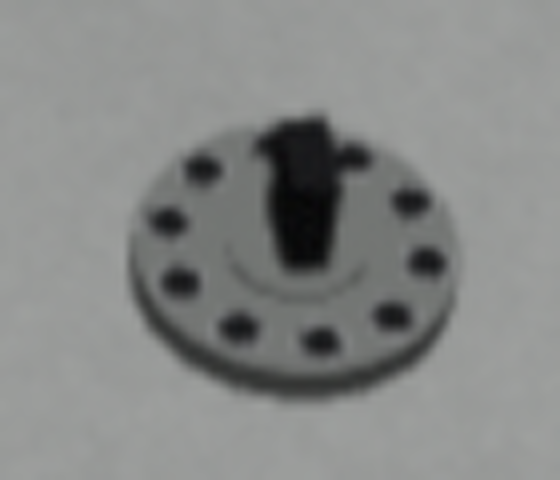

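The carousel is near (0.547, 0.219), with the bar's long axis at a yaw of about -41°. The spindle is near (0.557, -0.172). I'll look at the spindle with the wrist camera on the way to the carousel.

```bash
python3 -m inch '[[1,-16,-37,0,0],[1,-16,-37,0,0],[1,-16,-37,0,0],[1,-16,-37,0,0],[1,-16,-37,0,0],[1,-16,-37,0,0],[1,-16,-37,0,0],[1,-16,-37,0,0],[1,-16,-37,0,0],[1,-16,-37,0,0],[1,-16,-37,0,0],[1,-16,-37,0,0],[1,0,0,0,0],[1,0,0,0,0]]'
python3 - <<'E'
from h import *
from rig import manip, eyes, mark_of
s=manip.get_state(); p=eyes.get_image("wrist")
cv2.imwrite("pics/w1.png",p["frame"][:,:,::-1]); print(s["clock"],s["position"],yaw(s),s["contact_force"])
for t,z in (("seat",.075),("spindle_tip",.105),("start_top",.085)):
    for m in mark_of(p,t)[:2]:
        r,c=m["point"]; print(t,c,r,m["confidence"],wplane(p,s,(c,r),z))
E
```

```text
clock: 3.32
position: [0.5727, -0.1684, 0.2291]
ee_rot: [0.001, 0.833, -0.553, 0.003]
contact_force: [-1.1, 0.2, 0.2]
width: 0.0852
3.3167 [ 0.57267845 -0.16838294  0.22907637] -67.18965648374754 [-1.13577793  0.23558378  0.15538576]
seat 316.9 240.8 0.77 [ 0.55711003 -0.17216632  0.075     ]
spindle_tip 317.6 248.9 0.58 [ 0.56059404 -0.17144843  0.105     ]
spindle_tip 318.0 216.7 0.17 [ 0.58389677 -0.16203785  0.105     ]
start_top 169.5 236.5 0.58 [ 0.51537648 -0.05376184  0.085     ]
```

View pics/w1.png

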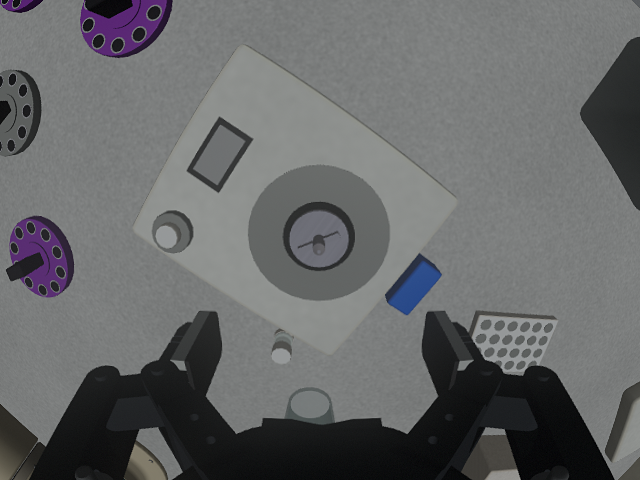

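Run:
```python
import cv2
f=cv2.imread("pics/w1.png"); cv2.imwrite("pics/w1c.png",cv2.resize(f[190:285,265:375],None,fx=7,fy=6.3,interpolation=cv2.INTER_CUBIC))
cv2.imwrite("pics/w1b.png",cv2.resize(f[195:265,130:210],None,fx=7,fy=7,interpolation=cv2.INTER_CUBIC))
```

```text
(no output)
```

View pics/w1c.png

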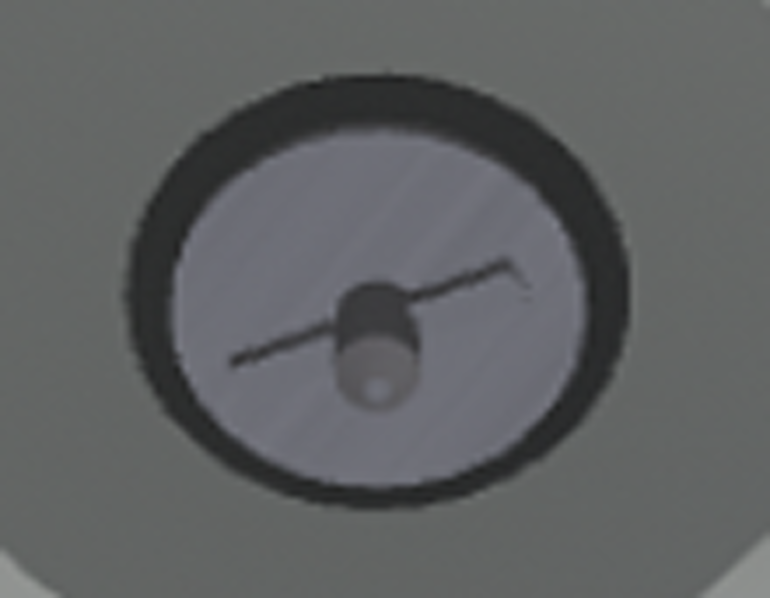

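View pics/w1b.png

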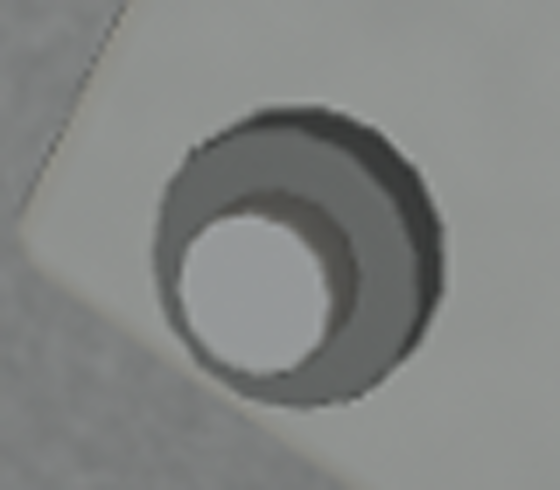

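Run:
```python
from h import *
from rig import manip, eyes
s=manip.get_state(); p=eyes.get_image("wrist"); s2=manip.get_state(); print(s2["position"]-s["position"])
s["position"]=np.array([0.57267845,-0.16838294,0.22907637])
W=lambda u,v,z: wplane(p,s,(u,v),z)
a,b=W(298.3,247.1,.083),W(337.1,231.6,.083); d=b-a; print("pin yaw",np.degrees(np.arctan2(d[1],d[0])),np.linalg.norm(d))
print("seat",W(319.1,238.6,.075),"tip",W(318.9,251.6,.105))
l,r=W(265+170/7,238.6,.075),W(265+588/7,238.6,.075); print(np.linalg.norm(l-r))
for z in (.08,.085,.09): print("btn",z,W(166.4,237,z),np.linalg.norm(W(130+180/7,237,z)-W(130+331/7,237,z)))
a,b=W(244,44,.066),W(457,200,.066); d=b-a; print("far edge",d,np.linalg.norm(d),np.degrees(np.arctan2(d[1],d[0])))
a,b=W(133,229,.066),W(244,44,.066); d=b-a; print("left edge",np.linalg.norm(d),np.degrees(np.arctan2(d[1],d[0])))
a,b=W(133,229,.066),W(332,354,.066); d=b-a; print("near edge",np.linalg.norm(d),np.degrees(np.arctan2(d[1],d[0])))
```

```text
[-9.00695915e-05 -2.74455450e-04  1.42834637e-04]
pin yaw -44.77115952686244 0.03421524662985915
seat [ 0.5595533  -0.17306479  0.075     ] tip [ 0.55892524 -0.17313803  0.105     ]
0.0499008356132993
btn 0.08 [ 0.51200426 -0.04938251  0.08      ] 0.02098454800342849
btn 0.085 [ 0.5143516  -0.05088237  0.085     ] 0.020622406580779722
btn 0.09 [ 0.51669893 -0.05238223  0.09      ] 0.020260265158130925
far edge [-0.05074686 -0.21703816  0.        ] 0.2228919141660167 -103.1602128550981
left edge 0.1919785757390837 -13.356069357227518
near edge 0.2268487123038288 -102.53877593646531
```

Seat at (0.559, -0.173), pin yaw about -45°, and the button near (0.515, -0.050). Next I move over the grey carousel.

```bash
python3 -m inch '[[1,-37,-13,0,0],[1,-37,-13,0,0],[1,-37,-13,0,0],[1,-37,-13,0,0],[1,-37,-13,0,0],[1,-37,-13,0,0],[1,-37,-13,0,0],[1,-37,-13,0,0],[1,-37,-13,0,0],[1,-37,-13,0,0],[1,0,0,0,-7],[1,0,0,0,-7],[1,0,0,0,-7],[1,0,0,0,-7],[1,0,0,0,-7],[1,0,0,0,-7],[1,0,0,0,-7],[1,0,0,0,-7],[1,0,0,0,-7],[1,0,0,0,-7]]' && python3 -m inch '[[1,0,0,0,-7],[1,0,0,0,-7],[1,0,0,0,-7],[1,0,0,0,-7],[1,0,0,0,-7],[1,0,0,0,-7],[1,0,0,0,-4],[1,0,0,0,0],[1,0,0,0,0]]'
python3 - <<'E'
from h import *
from rig import manip, eyes, mark_of
s=manip.get_state(); p=eyes.get_image("wrist")
cv2.imwrite("pics/w2.png",p["frame"][:,:,::-1]); print(s["clock"],s["position"],yaw(s),s["contact_force"],s["qpos"])
import pickle; pickle.dump((s,p),open("w2.pkl","wb"))
for t,z in (("carousel_grip",.06),("carousel_foot",0)):
    for m in mark_of(p,t)[:2]:
        r,c=m["point"]; print(t,c,r,m["confidence"],wplane(p,s,(c,r),z))
f=p["frame"][:,:,::-1]
x,y=wproj(p,s,[.547,.219,.05]).astype(int); print(x,y)
x0,y0=max(x-70,0),max(y-60,0); cv2.imwrite("pics/w2c.png",cv2.resize(f[y0:y0+120,x0:x0+140],None,fx=5,fy=5,interpolation=cv2.INTER_CUBIC)); print(x0,y0)
E
```

```text
clock: 5.23
position: [0.5529, 0.2051, 0.2286]
ee_rot: [0.006, 1.0, 0.016, 0.005]
contact_force: [0.8, 0.3, 0.4]
width: 0.0858
clock: 5.98
position: [0.554, 0.1889, 0.2308]
ee_rot: [0.009, 0.911, 0.412, 0.002]
contact_force: [0.3, 0.6, -0.7]
width: 0.0852
5.9833 [0.55396303 0.18894237 0.23080497] 48.67296757701563 [ 0.26782604  0.56588254 -0.65109563] [ 0.22089243  0.28857214  1.48814424 -0.01802982  1.35710527 -0.62489406]
carousel_grip 341.5 366.5 0.89 [0.69141866 0.09523046 0.06      ]
carousel_grip 490.7 286.3 0.85 [0.72005085 0.26749921 0.06      ]
carousel_foot 502.5 134.9 0.95 [0.62490413 0.38090418 0.        ]
carousel_foot 175.8 120.0 0.87 [0.39013892 0.1320382  0.        ]
343 182
273 122
```

View pics/w2.png

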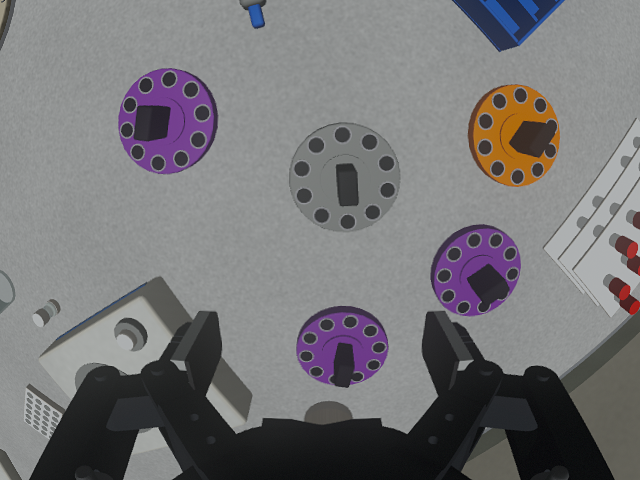

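View pics/w2c.png

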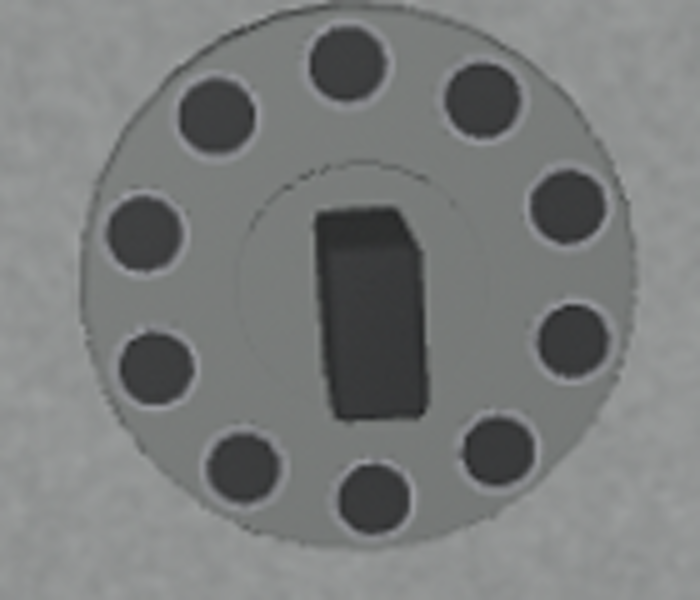

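Run:
```python
from h import *
import pickle
s,p=pickle.load(open("w2.pkl","rb"))
H=np.array([(348,63),(482,100),(568,207),(573,340),(499,450),(374,498),(244,467),(156,368),(145,234),(217,117)])/5+[273,122]
P=np.array([wplane(p,s,h,.034)[:2] for h in H]); c=P.mean(0); d=P-c
print("centre",c,np.hypot(*d.T).round(4)); a=np.degrees(np.arctan2(d[:,1],d[:,0])); print(a.round(1))
B=np.array([(325,247),(420,248),(428,415),(335,418)])/5+[273,122]
Q=np.array([wplane(p,s,h,.078)[:2] for h in B]); print("bar",Q.mean(0))
for i,j in((0,3),(1,2),(0,1),(3,2)):
    e=Q[j]-Q[i]; print(np.hypot(*e),np.degrees(np.arctan2(e[1],e[0])))
T=tool(s); print(T.round(4)); 
g=T[:3,3]-T[:3,2]*.0187
t=np.array([*c,.06]);print("to grip in tool mm",(T[:3,:3].T@(t-g)*1000).round(1))
```

```text
centre [0.5485353  0.22157307] [0.041  0.0406 0.0406 0.0407 0.0407 0.0407 0.0407 0.0408 0.0406 0.0407]
[ 142.8  107.1   70.8   35.    -0.8  -37.   -73.2 -109.  -144.9  179.1]
bar [0.54839152 0.22161535]
0.028039550724140258 -37.36236725033756
0.02743254516630128 -37.232302813734734
0.015070791163443542 48.64090180897418
0.015102921462708528 50.95545464859078
[[ 0.6604  0.7509  0.0115  0.554 ]
 [ 0.7509 -0.6602 -0.0155  0.1889]
 [-0.004   0.0188 -0.9998  0.2308]
 [ 0.      0.      0.      1.    ]]
to grip in tool mm [ 21.6 -28.8 188.9]
```

```bash
python3 -m inch '[[1,0,0,0,-4],[1,10,-15,0,0],[1,9,-15,0,0],[1,0,0,30,0],[1,0,0,30,0],[1,0,0,30,0],[1,0,0,30,0],[1,0,0,20,0],[1,0,0,0,0],[1,0,0,0,0]]'
python3 - <<'E'
from h import *
from rig import manip
s=manip.get_state(); T=tool(s); g=T[:3,3]-T[:3,2]*.0187
print(s["clock"],yaw(s),T.round(4),(T[:3,:3].T@(np.array([.5485,.2216,.06])-g)*1000).round(1))
E
```

```text
clock: 6.97
position: [0.5464, 0.2229, 0.0885]
ee_rot: [0.01, 0.898, 0.441, 0.007]
contact_force: [-0.1, -0.2, 0.5]
width: 0.0856
6.9667 52.30852353030565 [[ 0.6114  0.791   0.0206  0.5464]
 [ 0.7913 -0.6113 -0.0119  0.2229]
 [ 0.0032  0.0235 -0.9997  0.0885]
 [ 0.      0.      0.      1.    ]] [ 0.2  1.8 47.2]
```

```bash
python3 -m inch '[[1,0,2,15,-0.7],[1,0,0,15,0],[1,0,0,12,0],[1,0,0,4,0],[1,0,0,0,0],[1,0,0,0,0]]'
python3 - <<'E'
from h import *
from rig import manip,eyes
s=manip.get_state(); T=tool(s); g=T[:3,3]-T[:3,2]*.0187
print(s["clock"],yaw(s),T.round(4),(T[:3,:3].T@(np.array([.5485,.2216,.06])-g)*1000).round(1))
p=eyes.get_image("wrist"); cv2.imwrite("pics/w3.png",p["frame"][:,:,::-1])
E
```

```text
clock: 7.47
position: [0.5558, 0.223, 0.0502]
ee_rot: [0.011, 0.895, 0.445, 0.014]
contact_force: [0.6, 0.1, 0.4]
width: 0.0853
7.4667 52.908623526731795 [[ 0.603   0.797   0.035   0.5558]
 [ 0.7976 -0.6032 -0.0077  0.223 ]
 [ 0.015   0.0326 -0.9994  0.0502]
 [ 0.      0.      0.      1.    ]] [-5.4 -4.6  8.6]
```

View pics/w3.png

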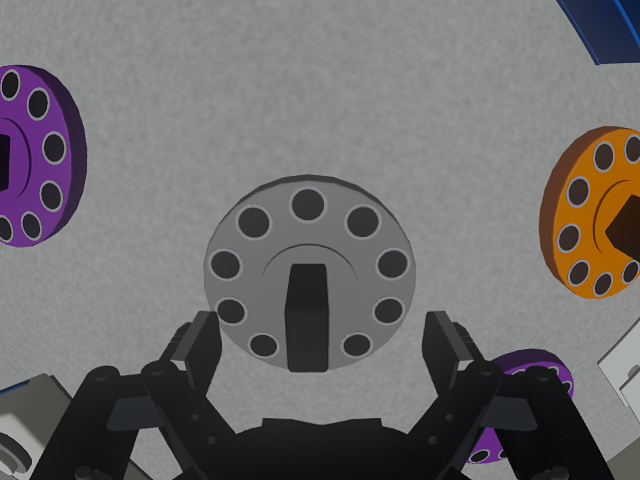

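```bash
python3 -m inch '[[1,-3,-2,0,0],[1,-3,-2,0,0],[1,0,0,3,0],[1,0,0,3,0],[1,0,0,3,0],[1,0,0,0,0]]'
cat > st.py <<'E'
from h import *
from rig import manip
import sys
s=manip.get_state(); T=tool(s); g=T[:3,3]-T[:3,2]*.0187
print(round(s["clock"],2),"yaw",yaw(s).round(2),"tcp",T[:3,3].round(4),"zax",T[:3,2].round(4),"grip",g.round(4),"F",s["contact_force"].round(1),"M",s["moment"].round(2),"w",s["width"].round(4),"q",s["qpos"].round(3))
if len(sys.argv)>3:
    t=np.array([float(v) for v in sys.argv[1:4]]); print("tool mm to target",(T[:3,:3].T@(t-g)*1000).round(1))
E
python3 st.py .5485 .2216 .06
```

```text
clock: 8.02
position: [0.5508, 0.2211, 0.0446]
ee_rot: [0.012, 0.895, 0.445, 0.018]
contact_force: [0.5, 0.0, -0.1]
width: 0.0851Traceback (most recent call last):
  File "st.py", line 5, in <module>
    print(round(s["clock"],2),"yaw",yaw(s).round(2),"tcp",T[:3,3].round(4),"zax",T[:3,2].round(4),"grip",g.round(4),"F",s["contact_force"].round(1),"M",s["moment"].round(2),"w",s["width"].round(4),"q",s["qpos"].round(3))
                                                                                                                                                                                 ^^^^^^^^^^^^^^^^
AttributeError: 'float' object has no attribute 'round'
```

```bash
sed -i 's/s\["width"\].round(4)/round(float(s["width"]),4)/' st.py; python3 st.py .5485 .2216 .06
python3 - <<'E'
from rig import manip, eyes
for i in range(4):
    s=manip.get_state(); print(s["clock"],s["position"].round(5),s["ee_rot"].round(5),s["qpos"].round(5),s["qd"].round(4)); eyes.get_image("wrist")
E
```

```text
8.02 yaw 52.91 tcp [0.5508 0.2211 0.0446] zax [ 0.0425 -0.0056 -0.9991] grip [0.55   0.2212 0.0633] F [ 0.5  0.  -0.1] M [-0.01  0.02  0.  ] w 0.0851 q [ 0.275  0.444  1.755 -0.022  0.903 -0.635]
tool mm to target [-0.7 -1.6  3.2]
8.0167 [0.55079 0.22109 0.04462] [0.01196 0.89516 0.44523 0.01779] [ 0.27496  0.44445  1.75515 -0.02152  0.9027  -0.63512] [ 0.0023 -0.0057 -0.0021  0.0004  0.0039 -0.002 ]
8.0667 [0.55087 0.22113 0.04479] [0.01198 0.89517 0.44521 0.01784] [ 0.27499  0.44432  1.75487 -0.02155  0.90301 -0.63505] [ 0.0017 -0.0008 -0.0082  0.0006  0.0037 -0.0004]
8.1167 [0.55107 0.22121 0.04492] [0.01199 0.89516 0.44522 0.01799] [ 0.27501  0.44429  1.75451 -0.0215   0.90309 -0.63508] [ 0.0011 -0.0009 -0.0037 -0.0009  0.0011 -0.002 ]
8.1667 [0.5512  0.22124 0.04503] [0.01202 0.89515 0.44523 0.01811] [ 0.27501  0.44422  1.75431 -0.02151  0.90312 -0.63511] [ 0.001  -0.0022 -0.0034  0.0009  0.0007 -0.0017]
```

```bash
python3 -m inch '[[1,-1,-2,5,0],[-1,0,0,0,0],[-1,0,0,0,0],[-1,0,0,0,0],[-1,0,0,0,0],[-1,0,0,0,0],[-1,0,0,0,0]]' 60; python3 st.py .5485 .2216 .06
```

```text
clock: 8.8
position: [0.5491, 0.2216, 0.0395]
ee_rot: [0.012, 0.895, 0.445, 0.018]
contact_force: [-0.1, -0.3, -0.6]
width: 0.0157
8.8 yaw 52.93 tcp [0.5491 0.2216 0.0395] zax [ 0.0429 -0.0059 -0.9991] grip [0.5483 0.2217 0.0582] F [-0.1 -0.3 -0.6] M [0.04 0.02 0.01] w 0.0157 q [ 0.277  0.449  1.764 -0.022  0.889 -0.633]
tool mm to target [ 0.1  0.2 -1.8]
```

```bash
python3 -m inch '[[-1,0,0,-15,0],[-1,0,0,-30,0],[-1,0,0,-35,0],[-1,0,0,-35,0],[-1,0,0,-35,0],[-1,0,0,0,0],[-1,0,0,0,0]]'; python3 st.py .559 -.173 .21
python3 - <<'E'
from h import *
from rig import manip,eyes
p=eyes.get_image("wrist"); cv2.imwrite("pics/w4.png",p["frame"][:,:,::-1])
p=eyes.get_image("scene"); cv2.imwrite("pics/s4.png",cv2.resize(p["frame"][100:350,200:520],None,fx=2.5,fy=2.4)[:,:,::-1])
E
```

```text
clock: 9.38
position: [0.5395, 0.2215, 0.192]
ee_rot: [0.011, 0.895, 0.445, 0.012]
contact_force: [-0.3, -0.0, -1.7]
width: 0.0155
9.38 yaw 52.91 tcp [0.5395 0.2215 0.192 ] zax [ 0.032  -0.0089 -0.9994] grip [0.5389 0.2216 0.2107] F [-0.3 -0.  -1.7] M [ 0.02  0.07 -0.04] w 0.0155 q [ 0.281  0.298  1.573 -0.018  1.242 -0.636]
tool mm to target [-302.6  254.     4.8]
```

View pics/w4.png

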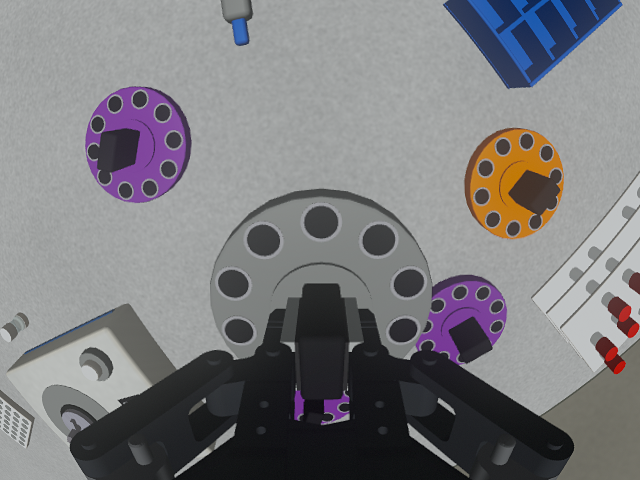

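View pics/s4.png

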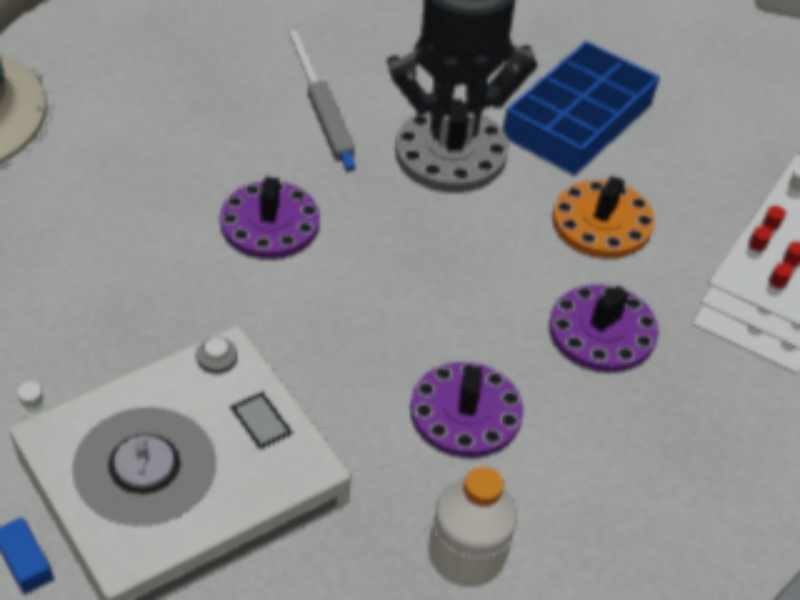

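```bash
python3 -m inch '[[-1,-20,16,0,0],[-1,-30,25,0,0],[-1,-30,25,0,0],[-1,-30,25,0,0],[-1,-30,25,0,0],[-1,-30,25,0,0],[-1,-30,25,0,0],[-1,-30,25,0,0],[-1,-30,25,0,0],[-1,-20,17,0,4],[-1,-8,7,0,4],[-1,0,0,0,0],[-1,0,0,0,0]]'; python3 st.py .559 -.173 .21
```

```text
clock: 10.57
position: [0.5451, -0.1671, 0.1663]
ee_rot: [-0.003, 0.924, 0.381, -0.005]
contact_force: [-0.5, -0.3, -1.4]
width: 0.0151
10.57 yaw 44.85 tcp [ 0.5451 -0.1671  0.1663] zax [-1.160e-02  9.000e-04 -9.999e-01] grip [ 0.5454 -0.1672  0.185 ] F [-0.5 -0.3 -1.4] M [-0.01 -0.06  0.02] w 0.0151 q [-0.417  0.318  1.611 -0.004  1.224 -1.198]
tool mm to target [  5.4  13.5 -25.2]
```

```bash
cat >> st.py <<'E'
def Rq(q): return R.from_quat([q[1],q[2],q[3],q[0]]).as_matrix()
Rg=Rq([0.01202,0.89515,0.44523,0.01811]); tg=np.array([.5491,.2216,.0395])
up=Rg.T@[0,0,1]; ft=Rg.T@(np.array([.5485,.2216,0])-tg)
foot=T[:3,:3]@ft+T[:3,3]; u=T[:3,:3]@up; bore=foot
print("foot",foot.round(4),"axis",u.round(4),"foot->(.559,-.173) tool mm",(T[:3,:3].T@(np.array([.559,-.173,foot[2]])-foot)*1000).round(1))
E
python3 st.py
python3 - <<'E'
from h import *
from rig import manip,eyes
import pickle
s=manip.get_state();p=eyes.get_image("wrist"); cv2.imwrite("pics/w5.png",p["frame"][:,:,::-1]); pickle.dump((s,p),open("w5.pkl","wb"))
f=p["frame"][185:365,195:445]; cv2.imwrite("pics/w5c.png",cv2.resize(f,None,fx=3,fy=3,interpolation=cv2.INTER_CUBIC)[:,:,::-1])
p=eyes.get_image("scene"); cv2.imwrite("pics/s5.png",cv2.resize(p["frame"][200:360,180:380],None,fx=4,fy=3.75)[:,:,::-1])
E
```

```text
10.57 yaw 44.85 tcp [ 0.5451 -0.1671  0.1663] zax [-1.160e-02  9.000e-04 -9.999e-01] grip [ 0.5454 -0.1672  0.185 ] F [-0.5 -0.3 -1.4] M [-0.01 -0.06  0.02] w 0.0151 q [-0.417  0.318  1.611 -0.004  1.224 -1.198]
foot [ 0.5424 -0.1666  0.1269] axis [ 0.0536 -0.0123  0.9985] foot->(.559,-.173) tool mm [ 7.2 16.2 -0.2]
```

View pics/w5c.png

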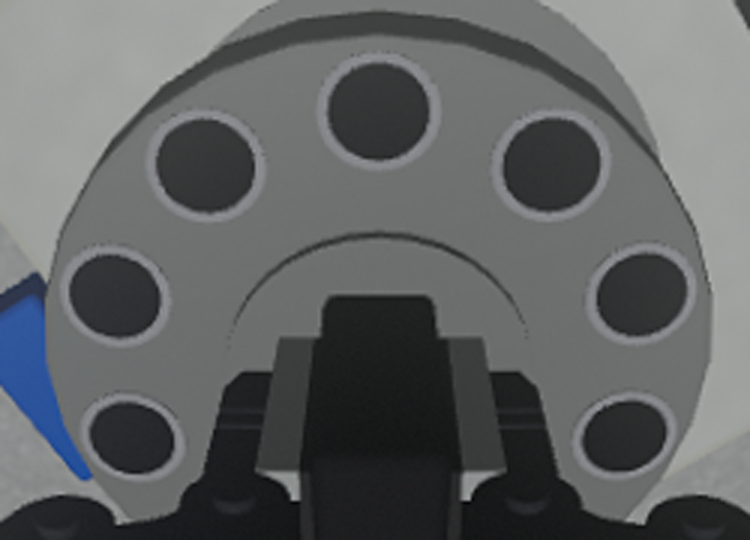

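View pics/s5.png

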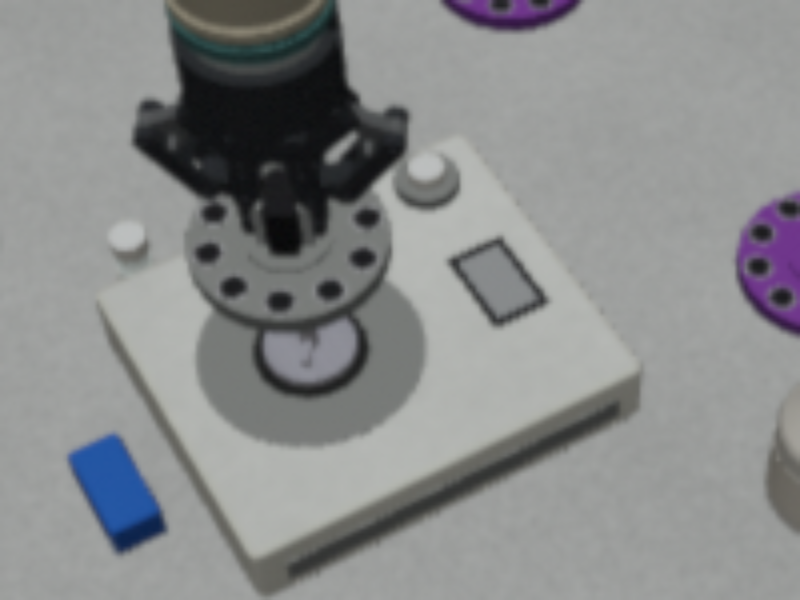

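```bash
cat > fit.py <<'E'
from h import *
from scipy.optimize import least_squares
def fit(p,px,ang,rad=.0407):
    Mi=np.linalg.inv(np.array(p["mount"])); K=p["K"]
    m=np.c_[rad*np.cos(ang),rad*np.sin(ang),np.full(len(ang),.034)]
    R0=np.array([[0,1,0],[1,0,0],[0,0,-1]],float)  # carousel x -> tool y, z -> -tool z
    def pr(v):
        X=(R.from_rotvec(v[:3]).as_matrix()@R0@m.T).T+v[3:]
        c=X@Mi[:3,:3].T+Mi[:3,3]; n=np.hypot(c[:,0],c[:,1]); th=np.arctan2(n,c[:,2])
        return np.c_[K[0,2]+K[0,0]*th*c[:,0]/n,K[1,2]+K[1,1]*th*c[:,1]/n]
    r=least_squares(lambda v:(pr(v)-px).ravel(),[0,0,0,0,0,.04])
    Rc=R.from_rotvec(r.x[:3]).as_matrix()@R0
    return r.x[3:],Rc,np.sqrt(np.mean(r.fun**2))
E
python3 - <<'E'
from fit import *
import pickle
s,p=pickle.load(open("w5.pkl","rb"))
px=np.array([(378,111),(550,165),(642,294),(624,436),(132,436),(115,295),(206,166)])/3+[195,185]
# angles in carousel frame: top = -x (180); image right = tool +x = carousel +y
ang=np.radians([180,144,108,72,-72,-108,-144])
ft,Rc,e=fit(p,px,ang); print("foot in tool",ft,"axis in tool",Rc[:,2],"x in tool",Rc[:,0],"rms px",e)
T=tool(s); print("world foot",T[:3,:3]@ft+T[:3,3],"axis",T[:3,:3]@Rc[:,2],"yaw",np.degrees(np.arctan2(*(T[:3,:3]@Rc[:,0])[[1,0]])))
Rg=R.from_quat([0.89515,0.44523,0.01811,0.01202]).as_matrix()
print("pred axis in tool",Rg.T@[0,0,1],"foot",Rg.T@(np.array([.5485,.2216,0])-[.5491,.2216,.0395]))
E
```

```text
foot in tool [-0.00029629 -0.00229953  0.04014075] axis in tool [ 0.00184085  0.03815877 -0.99926999] x in tool [9.70572748e-04 9.99271147e-01 3.81606056e-02] rms px 0.15500837843443882
world foot [ 0.54284165 -0.1656919   0.12616401] axis [ 0.03985319 -0.02666592  0.99884966] yaw -45.11768448952529
pred axis in tool [ 0.0217191   0.0376458  -0.99905509] foot [-0.00121963 -0.00196501  0.0394368 ]
```

```bash
cat >> st.py <<'E'
ft=np.array([-.0003,-.0023,.0401]); up=np.array([.0018,.0382,-.9993])
foot=T[:3,:3]@ft+T[:3,3]; u=T[:3,:3]@up
print("FIT foot",foot.round(4),"axis",u.round(4),"foot->(.559,-.173) tool mm",(T[:3,:3].T@(np.array([.559,-.173,foot[2]])-foot)*1000).round(1), "caryaw",round(float(yaw(s))-90,2))
E
python3 -m inch '[[-1,2,6,0,0],[-1,2,6,0,0],[-1,2,5,0,0],[-1,0,0,0,0]]'; python3 st.py
```

```text
clock: 11.0
position: [0.5632, -0.1693, 0.1661]
ee_rot: [-0.003, 0.922, 0.386, -0.005]
contact_force: [0.1, 0.1, -0.4]
width: 0.0157
11.0 yaw 45.42 tcp [ 0.5632 -0.1693  0.1661] zax [-0.0116  0.0026 -0.9999] grip [ 0.5634 -0.1694  0.1848] F [ 0.1  0.1 -0.4] M [ 0.03 -0.05 -0.02] w 0.0157 q [-0.409  0.344  1.571 -0.002  1.238 -1.201]
foot [ 0.5605 -0.1687  0.1267] axis [ 0.0537 -0.0136  0.9985] foot->(.559,-.173) tool mm [-4.1  1.9  0. ]
FIT foot [ 0.5609 -0.1678  0.126 ] axis [ 0.0401 -0.0282  0.9988] foot->(.559,-.173) tool mm [-5.   2.3  0. ] caryaw -44.58
```

```bash
python3 -m inch '[[-1,-3,1,0,0],[-1,-2,1,5,0],[-1,0,0,6,0],[-1,0,0,4,0],[-1,0,0,0,0]]'; python3 st.py
python3 - <<'E'
from h import *
from rig import manip,eyes
p=eyes.get_image("scene"); cv2.imwrite("pics/s6.png",cv2.resize(p["frame"][220:340,190:340],None,fx=5,fy=5,interpolation=cv2.INTER_CUBIC)[:,:,::-1])
E
```

```text
clock: 11.42
position: [0.5614, -0.1733, 0.15]
ee_rot: [-0.003, 0.922, 0.387, -0.005]
contact_force: [-0.1, -0.9, -2.5]
width: 0.0154
11.42 yaw 45.6 tcp [ 0.5614 -0.1733  0.15  ] zax [-0.0112  0.0026 -0.9999] grip [ 0.5616 -0.1733  0.1687] F [-0.1 -0.9 -2.5] M [-0.01  0.01 -0.01] w 0.0154 q [-0.416  0.355  1.596 -0.002  1.201 -1.211]
foot [ 0.5587 -0.1727  0.1106] axis [ 0.0532 -0.0134  0.9985] foot->(.559,-.173) tool mm [-0.   0.4 -0. ]
FIT foot [ 0.5591 -0.1718  0.11  ] axis [ 0.0397 -0.028   0.9989] foot->(.559,-.173) tool mm [-0.9  0.8 -0. ] caryaw -44.4
```

View pics/s6.png

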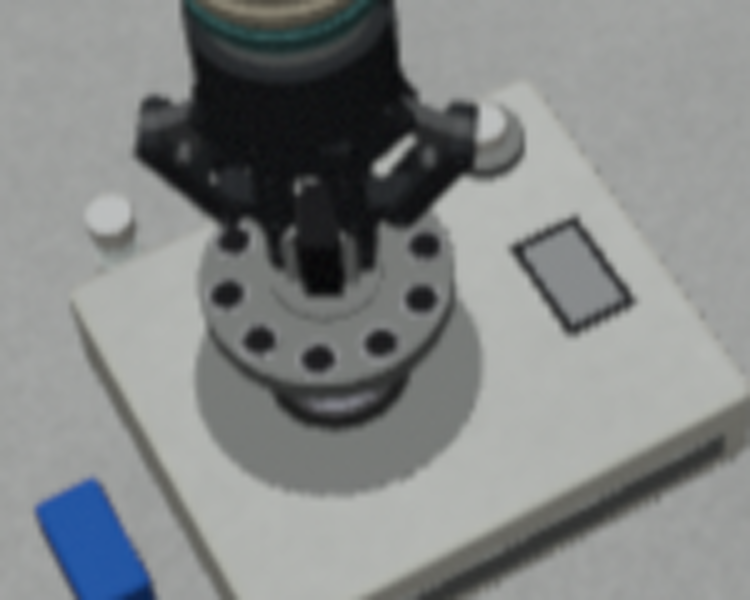

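```bash
python3 -m inch '[[-1,-1,1,3,0],[-1,0,0,3,0],[-1,0,0,3,0],[-1,0,0,0,0]]'; python3 st.py | sed -n '1p;3p'
```

```text
clock: 11.8
position: [0.5611, -0.175, 0.1404]
ee_rot: [-0.003, 0.922, 0.387, -0.005]
contact_force: [-0.1, -0.4, -2.5]
width: 0.0155
11.8 yaw 45.57 tcp [ 0.5611 -0.175   0.1404] zax [-0.011   0.0025 -0.9999] grip [ 0.5613 -0.175   0.1591] F [-0.1 -0.4 -2.5] M [-0.03  0.05 -0.02] w 0.0155 q [-0.419  0.364  1.609 -0.002  1.18  -1.214]
FIT foot [ 0.5588 -0.1735  0.1004] axis [ 0.0395 -0.028   0.9989] foot->(.559,-.173) tool mm [ 0.5 -0.2 -0. ] caryaw -44.43
```

```bash
python3 -m inch '[[-1,0,0,4,0],[-1,0,0,4,0],[-1,0,0,0,0]]'; python3 st.py | sed -n '1p;3p'
```

```text
clock: 12.05
position: [0.5611, -0.1751, 0.1318]
ee_rot: [-0.003, 0.922, 0.387, -0.004]
contact_force: [-0.4, 0.2, -2.1]
width: 0.0154
12.05 yaw 45.57 tcp [ 0.5611 -0.1751  0.1318] zax [-0.0107  0.0024 -0.9999] grip [ 0.5613 -0.1751  0.1505] F [-0.4  0.2 -2.1] M [ 0.   -0.01  0.02] w 0.0154 q [-0.419  0.371  1.622 -0.002  1.16  -1.214]
FIT foot [ 0.5588 -0.1736  0.0917] axis [ 0.0392 -0.0278  0.9989] foot->(.559,-.173) tool mm [ 0.5 -0.3 -0. ] caryaw -44.43
```

```bash
python3 -m inch '[[-1,0,0,3,0],[-1,0,0,2,0],[-1,0,0,0,0]]'; python3 st.py | sed -n '1p;3p'
```

```text
clock: 12.3
position: [0.561, -0.175, 0.126]
ee_rot: [-0.003, 0.922, 0.387, -0.005]
contact_force: [-0.8, 0.1, -3.2]
width: 0.0153
12.3 yaw 45.57 tcp [ 0.561 -0.175  0.126] zax [-0.0109  0.0025 -0.9999] grip [ 0.5612 -0.175   0.1447] F [-0.8  0.1 -3.2] M [-0.02  0.01  0.  ] w 0.0153 q [-0.419  0.376  1.63  -0.002  1.147 -1.214]
FIT foot [ 0.5587 -0.1735  0.086 ] axis [ 0.0394 -0.028   0.9989] foot->(.559,-.173) tool mm [ 0.6 -0.1 -0. ] caryaw -44.43
```

```bash
python3 -m inch '[[-1,0,0,2,0],[-1,0,0,2,0],[-1,0,0,0,0]]'; python3 st.py | sed -n '1p;3p'
```

```text
clock: 12.55
position: [0.5608, -0.1747, 0.1217]
ee_rot: [-0.004, 0.922, 0.387, -0.005]
contact_force: [-0.3, -0.4, -1.8]
width: 0.0153
12.55 yaw 45.57 tcp [ 0.5608 -0.1747  0.1217] zax [-0.0113  0.003  -0.9999] grip [ 0.561  -0.1747  0.1404] F [-0.3 -0.4 -1.8] M [ 0.02 -0.04 -0.03] w 0.0153 q [-0.419  0.38   1.636 -0.002  1.138 -1.214]
FIT foot [ 0.5585 -0.1732  0.0816] axis [ 0.0399 -0.0285  0.9988] foot->(.559,-.173) tool mm [ 0.5  0.3 -0. ] caryaw -44.43
```

```bash
python3 -m inch '[[-1,0,0,2,0],[-1,0,0,1,0],[-1,0,0,0,0]]'; python3 st.py | sed -n '1p;3p'
```

```text
clock: 12.8
position: [0.5607, -0.1746, 0.1185]
ee_rot: [-0.004, 0.922, 0.387, -0.005]
contact_force: [-0.3, -1.0, -2.9]
width: 0.0151
12.8 yaw 45.57 tcp [ 0.5607 -0.1746  0.1185] zax [-0.0112  0.003  -0.9999] grip [ 0.561  -0.1747  0.1372] F [-0.3 -1.  -2.9] M [0.04 0.03 0.04] w 0.0151 q [-0.419  0.382  1.64  -0.002  1.131 -1.214]
FIT foot [ 0.5584 -0.1731  0.0784] axis [ 0.0397 -0.0284  0.9988] foot->(.559,-.173) tool mm [ 0.5  0.3 -0. ] caryaw -44.43
```

```bash
python3 -m inch '[[-1,0,0,1,0],[-1,0,0,1,0],[-1,0,0,0,0]]'; python3 st.py | sed -n '1p;3p'
```

```text
clock: 13.05
position: [0.5607, -0.1746, 0.1163]
ee_rot: [-0.004, 0.922, 0.387, -0.005]
contact_force: [-0.5, 0.0, -1.7]
width: 0.0151
13.05 yaw 45.57 tcp [ 0.5607 -0.1746  0.1163] zax [-0.0112  0.0031 -0.9999] grip [ 0.5609 -0.1747  0.135 ] F [-0.5  0.  -1.7] M [-0.02  0.02  0.01] w 0.0151 q [-0.419  0.384  1.643 -0.002  1.126 -1.214]
FIT foot [ 0.5584 -0.1731  0.0762] axis [ 0.0398 -0.0285  0.9988] foot->(.559,-.173) tool mm [ 0.5  0.4 -0. ] caryaw -44.43
```

```bash
python3 -m inch '[[-1,0,0,1,0],[-1,0,0,0,0]]'; python3 st.py | sed -n '1p;3p'
```

```text
clock: 13.22
position: [0.5608, -0.1746, 0.1154]
ee_rot: [-0.004, 0.922, 0.387, -0.004]
contact_force: [-0.3, -0.0, -1.8]
width: 0.0155
13.22 yaw 45.57 tcp [ 0.5608 -0.1746  0.1154] zax [-0.011   0.003  -0.9999] grip [ 0.561  -0.1746  0.1341] F [-0.3 -0.  -1.8] M [0.07 0.06 0.03] w 0.0155 q [-0.419  0.385  1.644 -0.002  1.124 -1.214]
FIT foot [ 0.5585 -0.1731  0.0753] axis [ 0.0395 -0.0285  0.9988] foot->(.559,-.173) tool mm [ 0.4  0.3 -0. ] caryaw -44.43
```

```bash
python3 -m inch '[[-1,0,0,1,0],[-1,0,0,0,0]]'; python3 st.py | sed -n '1p;3p'
```

```text
clock: 13.38
position: [0.5607, -0.1746, 0.115]
ee_rot: [-0.003, 0.922, 0.387, -0.004]
contact_force: [-0.7, 1.0, 1.8]
width: 0.0158
13.38 yaw 45.57 tcp [ 0.5607 -0.1746  0.115 ] zax [-0.0108  0.0029 -0.9999] grip [ 0.5609 -0.1746  0.1337] F [-0.7  1.   1.8] M [ 0.12  0.18 -0.  ] w 0.0158 q [-0.419  0.385  1.645 -0.002  1.122 -1.214]
FIT foot [ 0.5584 -0.1731  0.075 ] axis [ 0.0393 -0.0284  0.9989] foot->(.559,-.173) tool mm [ 0.4  0.3 -0. ] caryaw -44.43
```

```bash
python3 -m inch '[[-1,0,0,1,0],[-1,0,0,0,0]]'; python3 st.py | sed -n '1p;3p'
```

```text
clock: 13.55
position: [0.5607, -0.1746, 0.1149]
ee_rot: [-0.003, 0.922, 0.387, -0.004]
contact_force: [-1.7, 0.8, 2.3]
width: 0.0155
13.55 yaw 45.58 tcp [ 0.5607 -0.1746  0.1149] zax [-0.0103  0.0026 -0.9999] grip [ 0.5609 -0.1746  0.1336] F [-1.7  0.8  2.3] M [0.11 0.22 0.01] w 0.0155 q [-0.419  0.385  1.646 -0.002  1.121 -1.214]
FIT foot [ 0.5585 -0.1731  0.0748] axis [ 0.0388 -0.028   0.9989] foot->(.559,-.173) tool mm [ 0.4  0.3 -0. ] caryaw -44.42
```

```bash
python3 -m inch '[[-0.3,0,0,0,0],[-0.3,0,0,0,0],[-0.1,0,0,0,0],[0,0,0,0,0]]'; python3 st.py | sed -n '1p'
python3 - <<'E'
from h import *
from rig import manip,eyes
import pickle
s=manip.get_state();p=eyes.get_image("wrist"); cv2.imwrite("pics/w7.png",p["frame"][:,:,::-1]); pickle.dump((s,p),open("w7.pkl","wb"))
p=eyes.get_image("scene"); cv2.imwrite("pics/s7.png",cv2.resize(p["frame"][220:340,190:340],None,fx=5,fy=5,interpolation=cv2.INTER_CUBIC)[:,:,::-1])
E
```

```text
clock: 13.88
position: [0.5621, -0.1753, 0.1151]
ee_rot: [-0.002, 0.922, 0.387, -0.003]
contact_force: [-0.4, 0.5, -0.2]
width: 0.043
13.88 yaw 45.57 tcp [ 0.5621 -0.1753  0.1151] zax [-0.0072  0.001  -1.    ] grip [ 0.5622 -0.1753  0.1338] F [-0.4  0.5 -0.2] M [ 0.01  0.04 -0.01] w 0.043 q [-0.419  0.385  1.645 -0.002  1.119 -1.214]
```

View pics/w7.png

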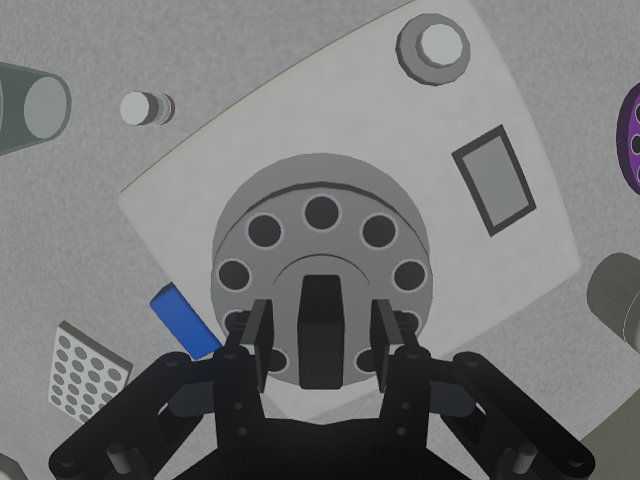

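View pics/s7.png

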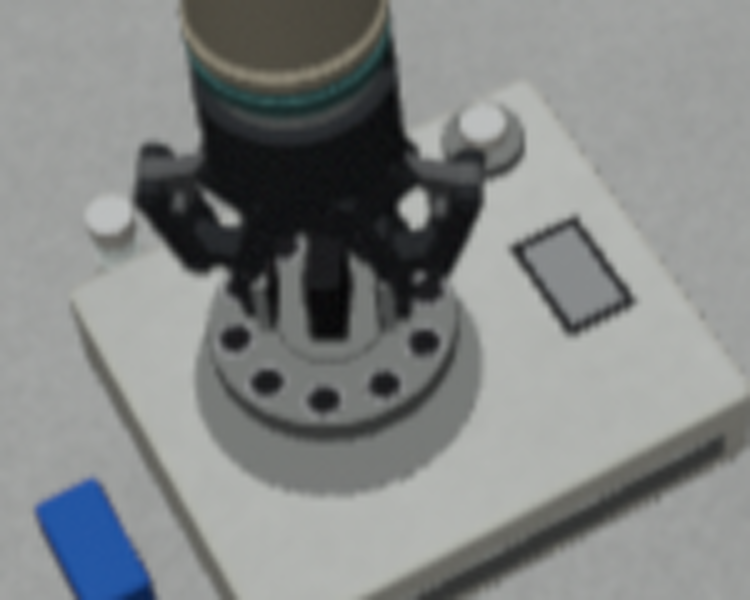

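```bash
python3 -m inch '[[0,0,0,-10,0],[0,0,0,-25,0],[0,0,0,-35,0],[0,0,0,-35,0],[0,0,0,0,0],[0,0,0,0,0]]'; python3 st.py | sed -n '1p'
python3 - <<'E'
from h import *
from rig import manip,eyes,mark_of
import pickle
s=manip.get_state();p=eyes.get_image("wrist"); cv2.imwrite("pics/w8.png",p["frame"][:,:,::-1]); pickle.dump((s,p),open("w8.pkl","wb"))
for m in mark_of(p,"start_top")[:2]: print(m["point"],m["confidence"],wplane(p,s,m["point"][::-1],.085))
x,y=wproj(p,s,[.559,-.173,.109]).astype(int);x0,y0=x-90,y-75;print(x0,y0)
cv2.imwrite("pics/w8c.png",cv2.resize(p["frame"][y0:y0+150,x0:x0+180],None,fx=4,fy=4,interpolation=cv2.INTER_CUBIC)[:,:,::-1])
E
```

```text
clock: 14.48
position: [0.562, -0.1752, 0.2254]
ee_rot: [-0.003, 0.922, 0.387, -0.004]
contact_force: [0.0, -0.1, -0.3]
width: 0.043
14.48 yaw 45.57 tcp [ 0.562  -0.1752  0.2254] zax [-0.0108  0.0026 -0.9999] grip [ 0.5622 -0.1752  0.2441] F [ 0.  -0.1 -0.3] M [-0.04 -0.   -0.07] w 0.043 q [-0.419  0.306  1.476 -0.002  1.37  -1.214]
[70.9, 398.5] 0.68 [ 0.51338787 -0.04803876  0.085     ]
231 157
```

View pics/w8.png

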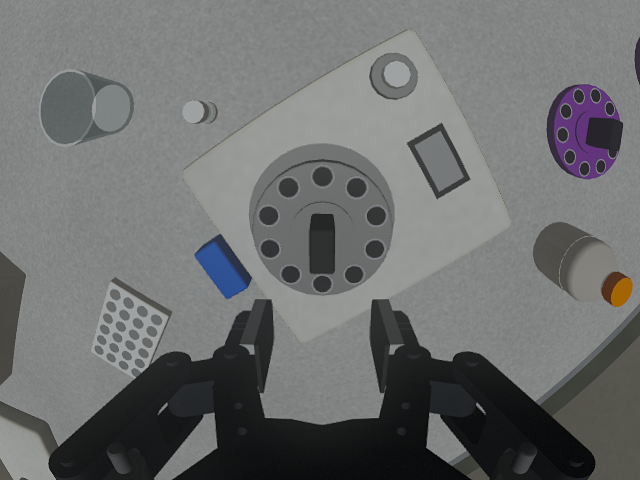

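View pics/w8c.png

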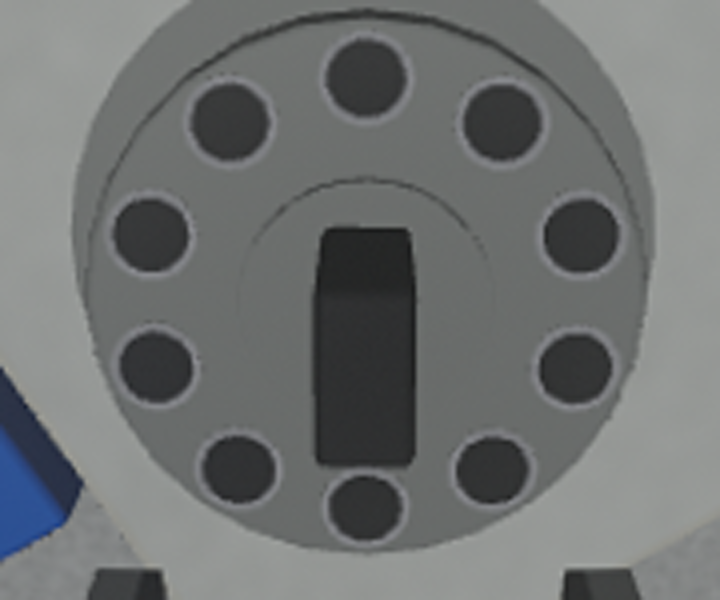

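Run:
```python
from fit import *
import pickle
s,p=pickle.load(open("w8.pkl","rb"))
px=np.array([(367,78),(502,122),(581,235),(576,368),(492,469),(366,508),(239,468),(156,367),(151,234),(230,122)])/4+[231,157]
ang=np.radians([180,144,108,72,36,0,-36,-72,-108,-144])
T=tool(s)
for rad in (.0405,.041):
    ft,Rc,e=fit(p,px,ang,rad); print("rms",e,"world foot",T[:3,:3]@ft+T[:3,3],"axis",T[:3,:3]@Rc[:,2],"yaw",np.degrees(np.arctan2(*(T[:3,:3]@Rc[:,0])[[1,0]])))
```

```text
rms 0.11365594559874981 world foot [ 0.55901111 -0.17225398  0.07617184] axis [-0.00237089  0.00374804  0.99999017] yaw -44.44445554452217
rms 0.11365594559875705 world foot [ 0.55967831 -0.17291983  0.07300424] axis [-0.00237089  0.00374804  0.99999017] yaw -44.4444555474239
```

The carousel sits level with its foot at z ≈ 0.075 (on the pin it would be 0.085) and is centred, so it is home. Now the button.

```bash
python3 - <<'E'
from h import *
import pickle
s,p=pickle.load(open("w8.pkl","rb"))
c1,d1=wray(p,s,(397,74)); s1=dict(s); s1["position"]=np.array([0.57267845,-0.16838294,0.22907637]); s1["ee_rot"]=np.array([.001,.833,-.553,.003])
c2,d2=wray(p,s1,(166.4,237))
k=np.linalg.lstsq(np.c_[d1,-d2],c2-c1,rcond=None)[0]; print(c1+d1*k[0],c2+d2*k[1])
E
python3 -m inch '[[-1,14,-30,0,0],[-1,14,-30,0,0],[-1,14,-30,0,0],[-1,14,-30,0,0],[-1,0,0,0,0],[-1,0,0,0,0],[-1,0,0,0,0]]'; python3 st.py | sed -n '1p'
python3 - <<'E'
from h import *
from rig import manip,eyes,mark_of
import pickle
s=manip.get_state();p=eyes.get_image("wrist"); cv2.imwrite("pics/w9.png",p["frame"][:,:,::-1]); pickle.dump((s,p),open("w9.pkl","wb"))
for m in mark_of(p,"start_top")[:2]: print(m["point"],m["confidence"],wplane(p,s,m["point"][::-1],.085))
E
```

```text
[ 0.51431672 -0.05099678  0.08662303] [ 0.51428225 -0.05129498  0.08655034]
clock: 15.17
position: [0.5089, -0.0466, 0.2163]
ee_rot: [-0.008, 0.922, 0.386, -0.011]
contact_force: [-0.6, 0.2, -1.5]
width: -0.0001
15.17 yaw 45.41 tcp [ 0.5089 -0.0466  0.2163] zax [-0.0266  0.0066 -0.9996] grip [ 0.5094 -0.0467  0.235 ] F [-0.6  0.2 -1.5] M [ 0.04 -0.   -0.03] w -0.0001 q [-0.228  0.204  1.643  0.     1.322 -1.02 ]
[238.6, 325.9] 0.79 [ 0.51253127 -0.04805744  0.085     ]
```

View pics/w9.png

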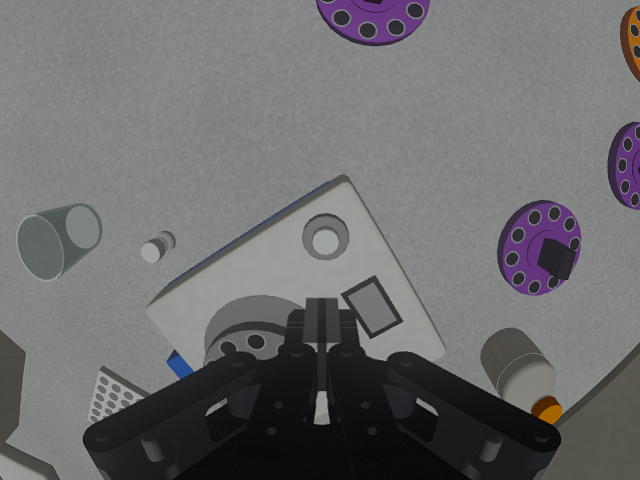

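```bash
python3 -m inch '[[-1,1,5,25,0],[-1,0,2,30,0],[-1,0,0,30,0],[-1,0,0,0,0],[-1,0,0,0,0]]'
cat > b.py <<'E'
from h import *
from rig import manip
s=manip.get_state(); T=tool(s)
print(round(s["clock"],2),T[:3,3].round(4),"zax",T[:3,2].round(4),"F",s["contact_force"].round(1),"tool mm to btn",(T[:3,:3].T@(np.array([.5138,-.0498,.0866])-T[:3,3])*1000).round(1))
E
python3 b.py
```

```text
clock: 15.68
position: [0.5184, -0.0573, 0.1299]
ee_rot: [-0.005, 0.924, 0.383, -0.008]
contact_force: [0.6, -0.0, 0.4]
width: -0.0001
15.68 [ 0.5184 -0.0573  0.1299] zax [-0.0189  0.003  -0.9998] F [ 0.6 -0.   0.4] tool mm to btn [ 2.6 -7.9 43.4]
```

```bash
python3 -m inch '[[-1,2,-5,15,0],[-1,1,-3,15,0],[-1,0,0,5,0],[-1,0,0,0,0]]'; python3 b.py
python3 - <<'E'
from h import *
from rig import manip,eyes
p=eyes.get_image("wrist"); cv2.imwrite("pics/w10.png",p["frame"][:,:,::-1])
p=eyes.get_image("scene"); cv2.imwrite("pics/s10.png",cv2.resize(p["frame"][190:310,220:370],None,fx=5,fy=5,interpolation=cv2.INTER_CUBIC)[:,:,::-1])
E
```

```text
clock: 16.02
position: [0.5191, -0.053, 0.0988]
ee_rot: [-0.002, 0.925, 0.381, -0.005]
contact_force: [-0.2, 0.5, -0.6]
width: -0.0002
16.02 [ 0.5191 -0.053   0.0988] zax [-1.120e-02  5.000e-04 -9.999e-01] F [-0.2  0.5 -0.6] tool mm to btn [-1.4 -5.9 12.3]
```

View pics/w10.png

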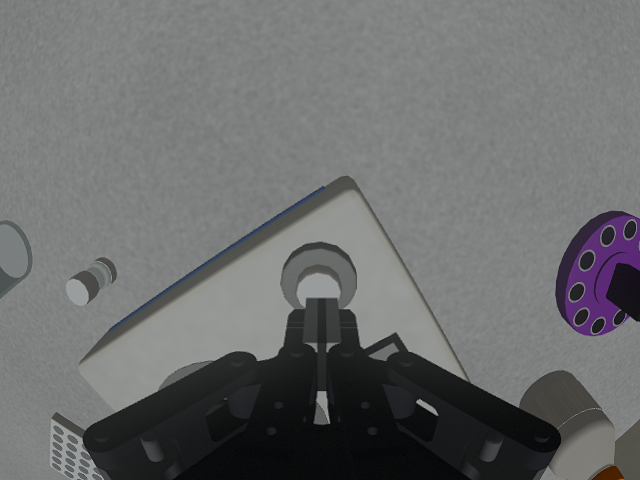

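View pics/s10.png

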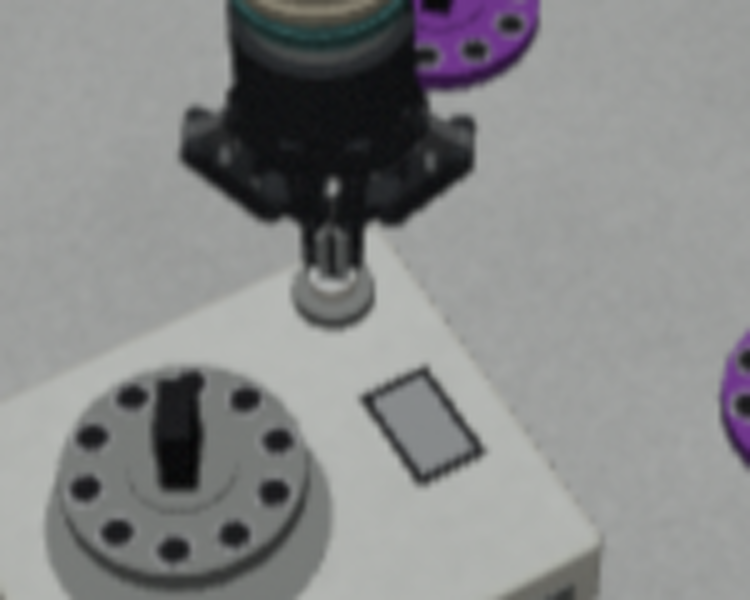

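Centred in tool x, about 6 mm off in y; I'll correct that while descending.

```bash
python3 -m inch '[[-1,-1,-3,0,0],[-1,0,-3,4,0],[-1,0,0,4,0],[-1,0,0,0,0]]'; python3 b.py
```

```text
clock: 16.45
position: [0.517, -0.0502, 0.095]
ee_rot: [0.0, 0.925, 0.381, -0.001]
contact_force: [-0.8, -0.0, -0.1]
width: 0.0002
16.45 [ 0.517  -0.0502  0.095 ] zax [-0.0022 -0.0017 -1.    ] F [-0.8 -0.  -0.1] tool mm to btn [-2.  -2.6  8.4]
```

```bash
python3 -m inch '[[-1,-2,-3,2,0],[-1,0,0,3,0],[-1,0,0,3,0],[-1,0,0,0,0]]'; python3 b.py
```

```text
clock: 16.78
position: [0.5136, -0.0494, 0.0869]
ee_rot: [0.001, 0.925, 0.381, -0.001]
contact_force: [0.2, 0.2, 0.6]
width: -0.0001
16.78 [ 0.5136 -0.0494  0.0869] zax [-4.0e-04 -2.2e-03 -1.0e+00] F [0.2 0.2 0.6] tool mm to btn [-0.1  0.4  0.3]
```

```bash
python3 -m inch '[[-1,0,0,2,0],[-1,0,0,2,0],[-1,0,0,2,0]]'; python3 b.py
```

```text
clock: 17.03
position: [0.5138, -0.0494, 0.0817]
ee_rot: [0.001, 0.925, 0.381, -0.0]
contact_force: [-4.6, 0.5, 25.1]
width: -0.0
17.03 [ 0.5138 -0.0494  0.0817] zax [-0.     -0.0022 -1.    ] F [-4.6  0.5 25.1] tool mm to btn [-0.2  0.3 -4.9]
```

```bash
python3 b.py
python3 - <<'E'
from h import *
from rig import manip,eyes
p=eyes.get_image("scene"); cv2.imwrite("pics/s11.png",cv2.resize(p["frame"][200:270,250:330],None,fx=8,fy=8,interpolation=cv2.INTER_CUBIC)[:,:,::-1])
p=eyes.get_image("wrist"); cv2.imwrite("pics/w11.png",cv2.resize(p["frame"][220:380,240:400],None,fx=3.7,fy=3.7,interpolation=cv2.INTER_CUBIC)[:,:,::-1])
E
python3 b.py
```

```text
17.03 [ 0.5138 -0.0494  0.0817] zax [-0.     -0.0022 -1.    ] F [-4.6  0.5 25.1] tool mm to btn [-0.2  0.3 -4.9]
17.13 [ 0.5137 -0.0494  0.082 ] zax [ 0.     -0.0023 -1.    ] F [-1.1  0.4  8.8] tool mm to btn [-0.2  0.3 -4.6]
```

View pics/s11.png

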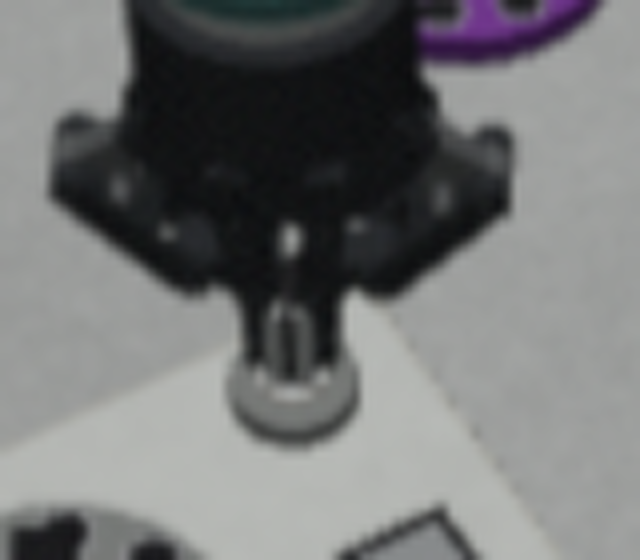

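View pics/w11.png

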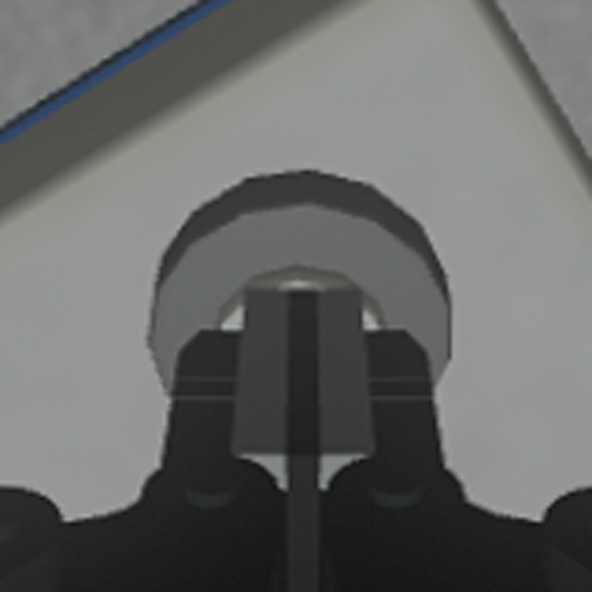

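```bash
python3 -m inch '[[-1,0,0,0.7,0]]'; python3 b.py
```

```text
clock: 17.22
position: [0.5137, -0.0495, 0.082]
ee_rot: [0.001, 0.925, 0.381, -0.0]
contact_force: [-1.5, 0.2, 6.6]
width: -0.0
17.22 [ 0.5137 -0.0495  0.082 ] zax [ 2.0e-04 -2.4e-03 -1.0e+00] F [-1.5  0.2  6.6] tool mm to btn [-0.2  0.3 -4.6]
```

```bash
python3 -m inch '[[-1,0,0,1.3,0],[-1,0,0,1.3,0]]'; python3 b.py
```

```text
clock: 17.38
position: [0.5137, -0.0494, 0.0819]
ee_rot: [0.001, 0.925, 0.381, -0.0]
contact_force: [-4.2, 0.4, 12.6]
width: -0.0001
17.38 [ 0.5137 -0.0494  0.0819] zax [ 9.0e-04 -2.6e-03 -1.0e+00] F [-4.2  0.4 12.6] tool mm to btn [-0.2  0.3 -4.7]
```

It's at a hard stop: 12.6 N with no further travel, so the button is fully in. Retreating.

```bash
python3 -m inch '[[-1,0,0,-5,0],[-1,0,0,-15,0],[-1,0,0,-30,0],[-1,0,0,-30,0],[-1,0,0,-30,0],[-1,0,0,-20,0],[-1,0,0,0,0],[-1,0,0,0,0]]'; python3 b.py
python3 - <<'E'
from h import *
from rig import manip,eyes
import pickle
s=manip.get_state();p=eyes.get_image("wrist"); cv2.imwrite("pics/w12.png",p["frame"][:,:,::-1]);pickle.dump((s,p),open("w12.pkl","wb"))
p=eyes.get_image("scene"); cv2.imwrite("pics/s12.png",cv2.resize(p["frame"][160:360,140:440],None,fx=2.6,fy=2.6,interpolation=cv2.INTER_CUBIC)[:,:,::-1])
E
```

```text
clock: 18.05
position: [0.5128, -0.049, 0.215]
ee_rot: [0.0, 0.925, 0.381, -0.002]
contact_force: [0.6, -0.2, -0.2]
width: -0.0001
18.05 [ 0.5128 -0.049   0.215 ] zax [-0.0032 -0.0017 -1.    ] F [ 0.6 -0.2 -0.2] tool mm to btn [  0.7   1.4 128.4]
```

View pics/w12.png

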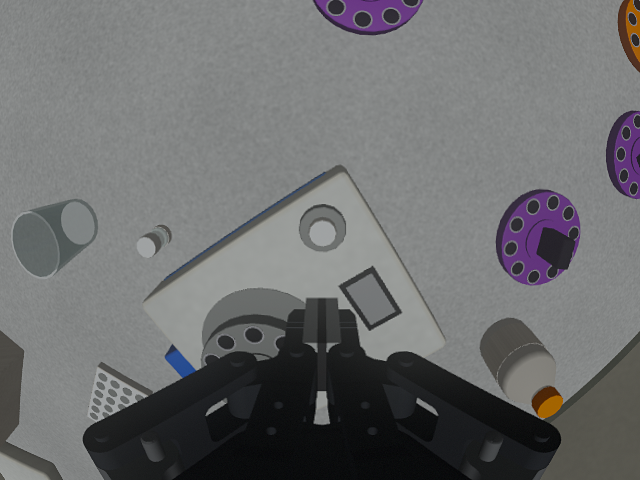

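View pics/s12.png

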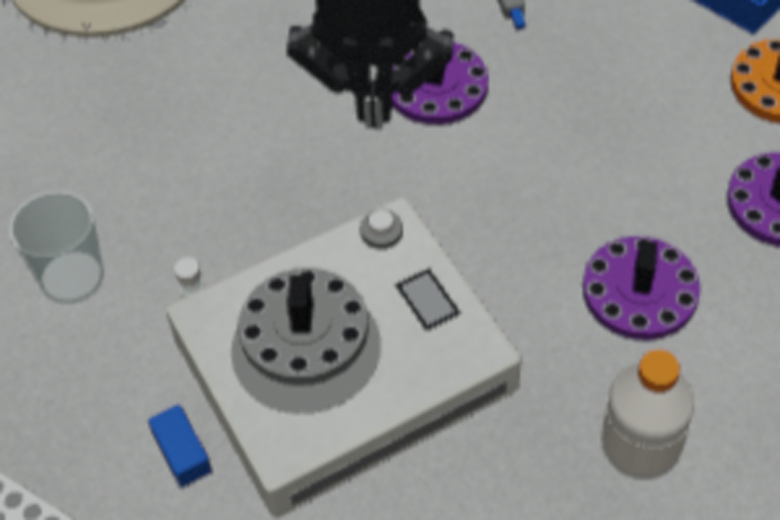

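The button is back out at (380,221) in the enlarged scene crop. The carousel sits level on the drive at (302,320), and the bystanders haven't moved. Handing in.

```bash
python3 -c "
from rig import manip
print(manip.sign_off())"
```

```text
the job is handed in; nothing more can be done
None
```

The grey carousel is home on the drive spindle. I then pressed the start button fully in, let it come back out, and handed the job in at about 18 s.

- **Carousel:** I measured the pin's direction with the wrist camera and lined the slots up with it before lowering. They dropped straight over the pin, so no searching turn was needed. I pressed down with only about 4–5 N. After letting go, a fit to the ten tube places put it level and within 1 mm of the seat axis. Its underside came out 73–76 mm above the bench; home is 75 mm, and resting on the pin would be 85 mm.
- **Button:** It reached a hard stop, with 12.6 N giving no further travel. Measured travel was about 5 mm rather than 6, within the error of my height estimate for its top. The last pictures show it back out. The force peaked at 25 N for a moment when it bottomed.
- **Other checks:** The tool drifted 2–3° off vertical during the moves, so the carousel went on slightly tilted until I released it. The other things in the last pictures look undisturbed, and the arm was clear of everything.

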